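# Sort the accessory cases and charger at the phone packing bench

## Task

Sort the mixed accessories on the bench: first of all, before you move anything else, put the pink earbud case with the yellow hold band into the yellow bin; then put the two plain pink cases into the small empty black foam tray, one in each of its two cells, and the white plug charger into the blue bin. Everything must stand upright flat on the floor of its place: set it down rather than drop it, knock nothing over, and leave the phone that lies loose on the bench where it is.

Things in the scene. Friction and masses are not known exactly. Their poses are not given: they have to be found in the camera images.
- case_a_mid (a point): Pink (rose) earbud charging case standing upright, a rounded block 60 long (x) x 25 thick (y) x 50 high mm, about 55 g, with a thin dark lid seam round it, no band: a good one. Loose. This point is the middle of the body, 25 mm above its underside; z up, x along its length, y across its thickness.
- case_b_mid (a point): Pink (rose) earbud charging case standing upright, a rounded block 60 long (x) x 25 thick (y) x 50 high mm, about 55 g, with a thin dark lid seam round it, no band: a good one, the same as the other plain case. Loose. This point is the middle of the body, 25 mm above its underside; z up, x along its length, y across its thickness.
- case_held_mid (a point): Pink (rose) earbud charging case standing upright, a rounded block 60 long (x) x 25 thick (y) x 50 high mm, about 55 g, with a thin dark lid seam round it, marked by a bright yellow band 24 mm wide over its top and upper sides: on hold. Loose. This point is the middle of the body, 25 mm above its underside; z up, x along its length, y across its thickness.
- charger_mid (a point): White plug charger standing upright, a block 46 long (x) x 28 thick (y) x 44 high mm, about 60 g, with two brass prongs that stand 18 mm up from its top (62 mm overall, within 8 mm of the middle). Loose. This point is the middle of the body, 22 mm above its underside; z up, x along its length, y across its thickness.
- cell_1 (a point): Centre of the floor of one of the two cells of the black foam packing tray (fixed, 178 long (x) x 55 (y) x 18 mm high, its outer walls and the divider 6 mm thick, floor 4 mm above the bench). The cell is 80 mm (x) by 43 mm (y), its walls rise 14 mm above this point; z up. The other cell's centre lies 86 mm away along minus x. A case fits with its long side along x; either pink case may go in either cell.
- cell_2 (a point): Centre of the floor of one of the two cells of the black foam packing tray (fixed, 178 long (x) x 55 (y) x 18 mm high, its outer walls and the divider 6 mm thick, floor 4 mm above the bench). The cell is 80 mm (x) by 43 mm (y), its walls rise 14 mm above this point; z up. The other cell's centre lies 86 mm away along plus x. A case fits with its long side along x; either pink case may go in either cell.
- hold_bin: Shallow open bin of yellow plastic, fixed, 92 (x) x 104 (y) x 18 mm high overall, walls 5 mm, inner floor 4 mm above the bench (inside 82 x 94 mm). Origin at the centre of its underside, on the bench; z up. For the case with the yellow band.
- charger_bin: Shallow open bin of blue plastic, fixed, 92 (x) x 104 (y) x 18 mm high overall, walls 5 mm, inner floor 4 mm above the bench (inside 82 x 94 mm). Origin at the centre of its underside, on the bench; z up. For the charger.
- phone_mid (a point): Pink-edged phone with a black screen and a small white label, lying flat, loose, 146 x 71 x 9 mm, at the far side of the bench. This point is its centre. To be left alone.
There are look-alikes about, which are no part of the job. What is shaped like the part that bears case_a_mid but turquoise is not meant. Of the things that look like the charger_bin, the largest one is meant.

How it is judged (in metres and radians):
On the way:
1. the case with the yellow band stands released in the yellow bin, before either plain case or the charger has been moved (by 20 mm) (x of case_held_mid in the frame of hold_bin between -0.033 and 0.033 m and y of case_held_mid in the frame of hold_bin between -0.04 and 0.04 m and z of case_held_mid in the frame of hold_bin between 0.023 and 0.033 m and angle between case_held_mid's own z axis and vertical below 0.2 rad and linear speed of case_held below 0.03 m/s and angular speed of case_held below 0.3 rad/s and contact force between the fingers and case_held below 0.05 N and distance of each of case_a_mid, case_b_mid, charger_mid from where it was at the start of the episode below 0.02 m), for 0.2 s.
At the end, for the whole second after the job is handed in: Banded case on the floor inside the yellow bin, charger on the floor inside the blue bin, the plain cases on the floor of the black tray, one in each cell (within 13 mm along, 12 mm across of its centre); all upright within 0.2 rad and at rest (x of case_held_mid in the frame of hold_bin between -0.033 and 0.033 m and y of case_held_mid in the frame of hold_bin between -0.04 and 0.04 m and z of case_held_mid in the frame of hold_bin between 0.023 and 0.033 m and angle between each of case_held_mid, charger_mid, case_a_mid, case_b_mid's own z axis and vertical below 0.2 rad and linear speed of each of case_held, charger, case_a, case_b below 0.03 m/s and angular speed of each of case_held, charger, case_a, case_b below 0.3 rad/s and x of charger_mid in the frame of charger_bin between -0.033 and 0.033 m and y of charger_mid in the frame of charger_bin between -0.04 and 0.04 m and z of charger_mid in the frame of charger_bin between 0.02 and 0.03 m and ((x of case_a_mid in the frame of cell_1 between -0.013 and 0.013 m and y of case_a_mid in the frame of cell_1 between -0.012 and 0.012 m and z of case_a_mid in the frame of cell_1 between 0.019 and 0.029 m and x of case_b_mid in the frame of cell_2 between -0.013 and 0.013 m and y of case_b_mid in the frame of cell_2 between -0.012 and 0.012 m and z of case_b_mid in the frame of cell_2 between 0.019 and 0.029 m) or (x of case_a_mid in the frame of cell_2 between -0.013 and 0.013 m and y of case_a_mid in the frame of cell_2 between -0.012 and 0.012 m and z of case_a_mid in the frame of cell_2 between 0.019 and 0.029 m and x of case_b_mid in the frame of cell_1 between -0.013 and 0.013 m and y of case_b_mid in the frame of cell_1 between -0.012 and 0.012 m and z of case_b_mid in the frame of cell_1 between 0.019 and 0.029 m))); the robot touches nothing.
It fails at once if a case or the charger is knocked over (tilted by more than 0.7 rad) (angle between any of case_a_mid, case_b_mid, case_held_mid, charger_mid's own z axis and vertical above 0.7 rad).
It fails at once if a case or the charger is dropped (falls freely faster than 0.7 m/s, about 25 mm) ((linear speed of case_a above 0.7 m/s and contact force between the fingers and case_a below 0.02 N) or (linear speed of case_b above 0.7 m/s and contact force between the fingers and case_b below 0.02 N) or (linear speed of case_held above 0.7 m/s and contact force between the fingers and case_held below 0.02 N) or (linear speed of charger above 0.7 m/s and contact force between the fingers and charger below 0.02 N)).
It fails at once if the phone is shifted by more than 20 mm (distance of phone_mid from where it was at the start of the episode above 0.02 m).
It also fails if it takes over 112 s, if anything falls off the work surface, if the arm or the gripper's body presses on something with over 40 N, if the wrist force passes 120 N, or if a joint passes its speed limit or range.

## Robot

A 7-joint arm with a two-finger parallel gripper is mounted at the origin on the work surface. World frame = base frame: x ahead of the robot, y to its left, z up, the work surface at z = 0. Lengths are in m, angles in degrees, forces in N, time in s.
With the tool pointing down it reaches from about 0.425 to 1.025 m from the base axis. Payload 9.4 kg.
Tool frame: the origin (TCP) lies midway between the tips of the shut fingers; the grasp point (between the pads) lies 19 mm behind it; x points along the fingers, y is the direction in which the jaws open and shut, and the axes are right-handed (so a half turn about x gives the same grasp; the last joint's range is limited). The gripper opens to 93 mm and grips with 3 to 60 N. Pads are 15 mm wide; open, the fingers measure 128 mm over their backs; the gripper's body (75 mm by 188 mm) begins 65 mm behind the grasp point.
Start: joints at [60.12, 34.337, -0.143, 91.639, 0.103, 54.024, -4.572], TCP at [0.312, -0.654, 0.219] pointing down, gripper open.
Joint ranges: [-147.43, 147.43], [-19.82, 112.94], [-74.19, 73.91], [6.32, 146.72], [-59.91, 239.91], [6.04, 106.73], [-150.56, 150.56]. Speed limits (degrees/s): [127.2, 127.2, 172.46, 172.46, 180, 180, 180].

## Interface

Orientations are given as [roll, pitch, yaw] about the fixed x, y, z axes, in that order (R = Rz(yaw) Ry(pitch) Rx(roll)).
In Python, from rig import manip gives the robot as it stands. The module is installed in compiled form; this text tells all that it offers.
- The arm moves only by the shell command python3 -m crank 'ROWS' [FORCE]. ROWS is JSON, a list of rows, each a list of 3 entries, a list of its own where there are three numbers: the opening in per cent of the stroke, from 0 (shut) to 100 (fully open), then the shift along the tool's x, y, z in mm, then the turn about the tool's x in rad. In form: [[jaw, [x, y, z], turn], ...]. A call has 1 to 12 rows; each row shifts and turns the commanded pose from where the row before left it, along the tool's axes as they then stand; what a row does not reach is not made up. A row lasts 1/12 s, in which the tool goes at most 41.7 mm and 7.16 degrees, less where a joint would pass 70% of its speed; a pose out of reach is approached as far as the arm can. A call is refused whole if a number of a shift passes 41.7 or a number of a turn 0.125, either way. A call with a gripper value outside its range is refused whole. The fingers move at their own pace and stop on an object; FORCE is the grip in N (left out, the last holds). Time passes only in rows, so rows that do not move let the fingers close. It gives the time, the measured TCP pose, the force and the opening at its end, in the units of the state.
- manip.read_state(): the state, without advancing time (a new reading comes with each control period).
- manip.snapshot(name): name is "scene" or "top" or "wrist"; returns (picture, depth): 420x560x3 uint8, red, green, blue; 420x560 float32, m along the optical axis (not along the pixel's ray), 0 where there is no reading.
- manip.camera_info(name): a dict with "fov_y" (degrees; the focal length in pixels is half the picture's height over the tangent of half this angle, whatever the lens; pixels are square), "cx", "cy" (the principal point, pixels), "extrinsics" (4x4, takes a point from camera to world coordinates). Camera axes: x right, y down, z forward; pixel columns grow to the right and rows downward; lengths in m; the calibration is good to about 2 mm. A picture is of the moment at which its call begins: read the wrist's pose just before it. camera_info takes no time and is no camera call; for the wrist camera it gives the pose at the moment of the call.
- manip.sign_off(): hands the job in, once; it reports no verdict.
The state is a dict: "t": time; "q": joint angles; "dq": joint speeds; "effort": joint torques, N m; "position": TCP position; "orientation": TCP orientation; "force": force on the tool from outside, world axes, zero at the start; "torque": the same for the moment, N m; "width": finger opening in m.
Only numpy, scipy, OpenCV 4.12 (cv2) and the standard library are available. Lean on these libraries where they do the work, as an engineer would, in place of code of your own. Each camera call takes 0.05 s, during which the arm holds its last target.

## Working session

There is one attempt and no reset: what is moved stays moved. The work goes in short steps, Python scripts to look and compute and a shell command to move; the robot and the scene stay as the last step left them, time stands still between calls to the robot, and variables do not carry over. Pictures are saved under pics/ and viewed, and the job is handed in when it is done.

```bash
mkdir -p pics; cat > h.py <<'E'
import numpy as np, cv2
from rig import manip
def shot(n,f):
    ci=manip.camera_info(n); p,d=manip.snapshot(n)
    cv2.imwrite('pics/'+f+'.png',p[:,:,::-1]); np.savez('pics/'+f+'.npz',p=p,d=d,E=np.array(ci['extrinsics']),c=[ci['fov_y'],ci['cx'],ci['cy']])
def load(f):
    z=np.load('pics/'+f+'.npz'); p,d,E,c=z['p'],z['d'],z['E'],z['c']
    fl=p.shape[0]/2/np.tan(np.radians(c[0])/2)
    v,u=np.mgrid[:p.shape[0],:p.shape[1]]
    P=np.stack([(u-c[1])/fl*d,(v-c[2])/fl*d,d],-1)@E[:3,:3].T+E[:3,3]
    return p,d,P
E
python3 - <<'E'
from h import *
s=manip.read_state(); print(s)
shot('scene','s0');shot('top','t0');shot('wrist','w0')
for n in('scene','top','wrist'): print(manip.camera_info(n))
E
```

```text
{'t': 0.0, 'q': array([60.12131534, 34.38270323, -0.1444106 , 91.68027722,  0.10427315,
       54.02338213, -4.57441895]), 'dq': array([ 0.06770597,  0.04281648,  0.08349323,  0.08104868,  0.02809557,
       -0.0458966 , -0.05155792]), 'effort': array([-2.44966222e-04, -7.65069723e+01,  1.49694867e+00, -2.52351272e+01,
       -5.24775591e-02,  1.69541751e-02,  1.31868865e-04]), 'position': array([ 0.31169877, -0.65404429,  0.21778724]), 'orientation': array([-83.60553743,  89.91372092, 121.87928882]), 'force': array([ 0.44608821, -0.51471433,  0.28924099]), 'torque': array([-0.01214851,  0.03438681, -0.01422069]), 'width': 0.09280267118669365}
{'fov_y': 57.973245044230815, 'cx': 278.81662828514834, 'cy': 204.2389384279622, 'extrinsics': array([[-0.78739794,  0.38552156, -0.48101727,  0.95094465],
       [ 0.616318  ,  0.47649224, -0.62698267,  0.53210662],
       [-0.01251434, -0.79014446, -0.61279288,  0.53362878],
       [ 0.        ,  0.        ,  0.        ,  1.        ]])}
{'fov_y': 53.53148454014436, 'cx': 281.8173441960993, 'cy': 212.75558924656016, 'extrinsics': array([[ 0.01484436, -0.99166774,  0.12796378,  0.44612853],
       [-0.99956191, -0.01799472, -0.02349826,  0.0386209 ],
       [ 0.02560514, -0.12755891, -0.99150043,  0.98351603],
       [ 0.        ,  0.        ,  0.        ,  1.        ]])}
{'fov_y': 70.54076110947513, 'cx': 281.6742082596345, 'cy': 207.37200061867284, 'extrinsics': array([[ 4.30429911e-01, -8.66664988e-01, -2.52233802e-01,
         3.81422919e-01],
       [-9.02623698e-01, -4.13512299e-01, -1.19490750e-01,
        -6.20967900e-01],
       [-7.43329981e-04,  2.79104600e-01, -9.60260418e-01,
         3.85871124e-01],
       [ 0.00000000e+00,  0.00000000e+00,  0.00000000e+00,
         1.00000000e+00]])}
```

View pics/t0.png

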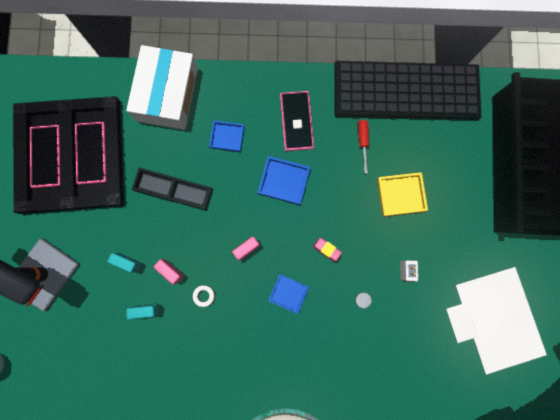

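View pics/s0.png

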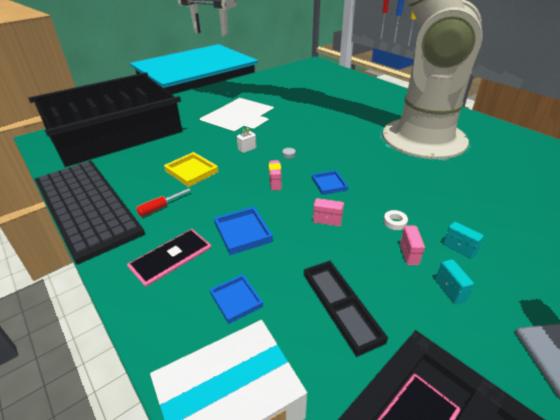

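View pics/w0.png

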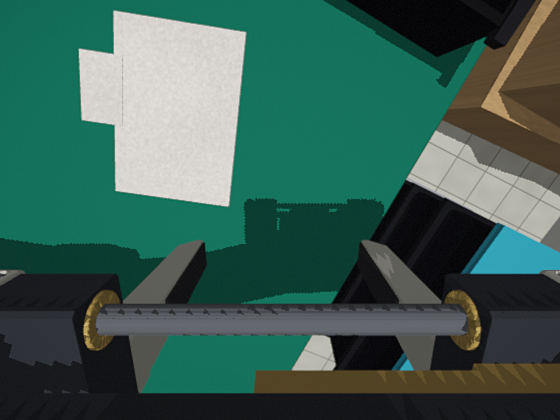

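The top view shows the banded case at (328,250), plain pink cases at (246,248) and (167,271), and turquoise look-alikes at (123,263) and (141,312). The yellow bin is at (403,195), the black tray at (172,189) and the charger at (410,271). There are three blue bins, at (285,181), (227,136) and (290,294). The phone is at (297,121).

```bash
cat > meas.py <<'E'
from h import *
import sys
f=sys.argv[1]
p,d,P=load(f)
hsv=cv2.cvtColor(p,cv2.COLOR_RGB2HSV); H,S,V=[hsv[...,i].astype(int) for i in range(3)]
Z=P[...,2]
def rep(name,m,minz=-1,maxz=1,amin=60):
    m=(m&(Z>minz)&(Z<maxz)&(d>0)).astype(np.uint8)
    m=cv2.morphologyEx(m,cv2.MORPH_CLOSE,np.ones((3,3)))
    n,l,st,c=cv2.connectedComponentsWithStats(m)
    for i in range(1,n):
        if st[i,4]<amin: continue
        q=P[l==i]; q=q[(q[:,2]>minz)&(q[:,2]<maxz)]
        r=cv2.minAreaRect((q[:,:2]*1000).astype(np.float32))
        print(name,'px',c[i].round(0),'n',st[i,4],'ctr',np.round(r[0],1),'size',np.round(r[1],1),'ang %.1f'%r[2],'z',np.percentile(q[:,2],[5,50,95]).round(4))
pink=((H>160)|(H<3))&(S>80)&(V>100)
rep('pink',pink,0.044)
rep('pink+yel',(pink|((H>20)&(H<35)&(S>120)&(V>120))),0.044)
rep('yellowlow',(H>20)&(H<35)&(S>120)&(V>120),0.001,0.03)
rep('blue',(H>105)&(H<125)&(S>130)&(V>80),0.0005,0.03)
rep('blue rim',(H>105)&(H<125)&(S>130)&(V>80),0.0135,0.03,10)
rep('turq',(H>82)&(H<100)&(S>120)&(V>100),0.044,0.07)
rep('charger',(S<60)&(V>130),0.038,0.05)
rep('tall',(P[...,0]>0.3)&(abs(P[...,1])<0.6),0.03,0.3,30)
rep('tray',(V<110)&(S<120),0.001,0.03,200)
E
python3 meas.py t0
python3 - <<'E'
from h import *
p=cv2.imread('pics/t0.png')[110:330,100:440]
cv2.imwrite('pics/t0c.png',cv2.resize(p,None,fx=2.3,fy=2.3,interpolation=3))
E
```

```text
pink px [245. 248.] n 285 ctr [465.1  84.2] size [78.9 59.4] ang 30.4 z [0.0475 0.0502 0.0532]
pink px [320. 244.] n 88 ctr [471.2 -24. ] size [ 22.3 133. ] ang 31.3 z [0.0472 0.0502 0.0531]
pink px [335. 254.] n 71 ctr [ 474.7 -105. ] size [15.4 23.9] ang 54.9 z [0.0463 0.05   0.0527]
pink px [166. 271.] n 306 ctr [432.4 269.9] size [58.7 24.6] ang 50.0 z [0.0466 0.0503 0.0529]
pink+yel px [245. 248.] n 285 ctr [465.1  84.2] size [78.9 59.4] ang 30.4 z [0.0475 0.0502 0.0532]
pink+yel px [327. 249.] n 301 ctr [481.  -36.5] size [ 52.4 157.1] ang 6.5 z [0.0474 0.0507 0.0541]
pink+yel px [166. 271.] n 306 ctr [432.4 269.9] size [58.7 24.6] ang 50.0 z [0.0466 0.0503 0.0529]
yellowlow px [402. 194.] n 1750 ctr [ 622.6 -272.7] size [ 93.1 112.7] ang 7.7 z [0.0022 0.0056 0.0196]
blue px [226. 136.] n 836 ctr [756.8 151.9] size [73.6 66.5] ang 82.4 z [0.0015 0.0046 0.0146]
blue px [284. 180.] n 1697 ctr [649.7  12.1] size [104.2  91.9] ang 75.9 z [0.0021 0.0054 0.0197]
blue px [288. 294.] n 921 ctr [384.9  -2.6] size [75. 65.] ang 67.7 z [0.0012 0.004  0.0145]
blue rim px [214. 124.] n 16 c
[... 1991 characters left out ...]
0.0496 0.0528]
tray px [176. 108.] n 474 ctr [840.1 268.1] size [110.  215.5] ang 46.5 z [0.0016 0.0143 0.0287]
tray px [407.  90.] n 8055 ctr [ 882.7 -287.6] size [145.  358.4] ang 0.7 z [0.0161 0.0221 0.0263]
tray px [297. 120.] n 1418 ctr [801.7 -17.4] size [148.8  75.1] ang 5.6 z [0.0068 0.0103 0.0132]
tray px [ 67. 155.] n 10693 ctr [701.2 520.8] size [260.6 240.5] ang 5.6 z [0.0115 0.0242 0.0296]
tray px [544. 163.] n 3252 ctr [ 710.5 -610.9] size [106.5 312.6] ang 86.9 z [0.0058 0.0089 0.0169]
tray px [171. 188.] n 1754 ctr [624.2 275.3] size [177.   54.5] ang 75.5 z [0.0028 0.0064 0.0203]
tray px [ 49. 275.] n 834 ctr [423.  559.4] size [111.  126.6] ang 57.1 z [0.0064 0.0142 0.0188]
```

View pics/t0c.png

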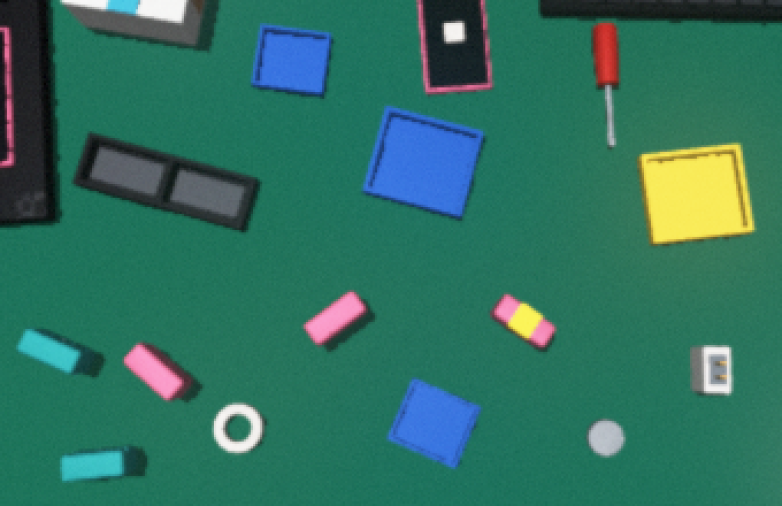

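There are three blue bins, at (285,181), (227,136) and (290,294). The first measures about 104×92 mm and the other two about 74×66 mm, so (285,181) is the one meant. The enlarged crop confirms that, and also that only the case at (328,250) has the yellow band. Next I'll check the positions in the scene view and work out the moves.

```bash
sed -i '/^rep(.blue rim/a rep("yel rim",(H>20)\&(H<35)\&(S>100)\&(V>90),0.0135,0.03,10)\nrep("tray rim",(V<110)\&(S<120)\&(P[...,1]<0.39)\&(P[...,1]>0.16)\&(P[...,0]<0.73)\&(P[...,0]>0.55),0.0135,0.03,50)' meas.py
python3 meas.py t0 | grep rim; echo; python3 meas.py s0 | egrep 'tall|pink|rim'
cat > plan.py <<'E'
from h import *
import sys
from scipy.spatial.transform import Rotation as R
# args: x y z(mm) jawdir(deg, world, mod 180)
a=list(map(float,sys.argv[1:]))
s=manip.read_state(); r=R.from_euler('xyz',s['orientation'],degrees=True).as_matrix()
print('t',s['t'].__round__(2),'pos',(s['position']*1e3).round(1),'q',s['q'].round(0),'F',s['force'].round(1),'w',round(s['width']*1e3,1))
print('tool y dir %.1f'%np.degrees(np.arctan2(r[1,1],r[0,1])),'toolx',r[:,0].round(3))
if a:
    cur=np.degrees(np.arctan2(r[1,1],r[0,1]))
    dw=(a[3]-cur+90)%180-90   # world-yaw change
    turn=-np.radians(dw)      # tool x is down
    r2=r@R.from_euler('x',turn).as_matrix()
    D=np.array(a[:3])-s['position']*1e3
    print('turn rad %.3f'%turn,'(alt %.3f)'%(turn-np.sign(turn)*np.pi),'shift now-axes',(r.T@D).round(1),' shift after turn',(r2.T@D).round(1))
E
python3 plan.py 487.4 -86.9 120 145.8
```

```text
blue rim px [214. 124.] n 16 ctr [781.3 182.9] size [ 8.6 26.7] ang 59.9 z [0.0135 0.014  0.0162]
blue rim px [238. 129.] n 43 ctr [767.7 121.6] size [59.6 27. ] ang 30.5 z [0.0138 0.0151 0.0168]
blue rim px [219. 147.] n 22 ctr [727.5 169.5] size [36.1  3.9] ang 82.5 z [0.0138 0.0146 0.0156]
blue rim px [236. 149.] n 15 ctr [724.9 128.1] size [16.9  6.8] ang 82.7 z [0.0137 0.0144 0.0159]
blue rim px [284. 181.] n 335 ctr [649.9  12.9] size [102.5  91.9] ang 75.9 z [0.015  0.0185 0.0218]
blue rim px [299. 283.] n 13 ctr [408.7 -25. ] size [22.6  2.7] ang 67.9 z [0.0141 0.015  0.0165]
blue rim px [306. 289.] n 13 ctr [394.3 -43.7] size [ 5.  16.4] ang 81.3 z [0.0136 0.0141 0.0151]
blue rim px [293. 310.] n 20 ctr [348.1 -12. ] size [ 8.9 25.2] ang 0.2 z [0.0136 0.0146 0.0172]
yel rim px [402. 193.] n 404 ctr [ 622.6 -269.1] size [ 92.2 105.7] ang 7.6 z [0.0145 0.0184 0.021 ]
tray rim px [172. 189.] n 549 ctr [624.3 275.5] size [176.6  54.5] ang 75.5 z [0.0152 0.0185 0.0214]

pink px [385.   6.] n 76 ctr [-438.4 -543.4] size [19.8 33.2] ang 79.0 z [0.1988 0.221  0.2442]
pink px [275. 1
[... 1290 characters left out ...]
384 ctr [487.9  97.6] size [27.7 60.4] ang 39.3 z [0.0324 0.0462 0.0489]
tall px [465. 234.] n 525 ctr [345.1 323.4] size [27.  60.1] ang 4.6 z [0.0318 0.0464 0.0495]
tall px [413. 240.] n 452 ctr [433.7 270.5] size [61.4 25.2] ang 50.9 z [0.0322 0.0473 0.0495]
tall px [456. 276.] n 658 ctr [451.3 370.7] size [60.9 26.9] ang 68.1 z [0.0325 0.0472 0.0497]
tall px [231. 381.] n 10520 ctr [861.  301.5] size [122.6 160.3] ang 81.4 z [0.0666 0.0687 0.0704]
t 0.15 pos [ 311.8 -654.1  217.9] q [60. 34. -0. 92.  0. 54. -5.] F [ 0.1 -0.5  0.8] w 93.0
tool y dir -64.5 toolx [-0.001  0.001 -1.   ]
turn rad -0.529 (alt 2.613) shift now-axes [  98.4 -436.3 -402.6]  shift after turn [  98.4 -173.5 -567.8]
```

The two views agree within about 1–2 mm. I'll go above the banded case.

```bash
python3 -m crank '[[100,[0,0,0],-0.106],[100,[0,0,0],-0.106],[100,[0,0,0],-0.106],[100,[0,0,0],-0.106],[100,[0,0,0],-0.105],[100,[0,-9.6,-31.5],0],[100,[0,-9.6,-31.5],0],[100,[0,-9.6,-31.5],0],[100,[0,-9.6,-31.5],0],[100,[0,-9.6,-31.5],0],[100,[0,-9.6,-31.5],0],[100,[0,-9.6,-31.5],0]]' 15
python3 -m crank '[[100,[0,-9.6,-31.5],0],[100,[0,-9.6,-31.5],0],[100,[0,-9.6,-31.5],0],[100,[0,-9.6,-31.5],0],[100,[0,-9.6,-31.5],0],[100,[0,-9.6,-31.5],0],[100,[0,-9.6,-31.5],0],[100,[0,-9.6,-31.5],0],[100,[0,-9.6,-31.5],0],[100,[0,-9.6,-31.5],0],[100,[0,0,0],0],[100,[0,0,0],0]]'
python3 plan.py 487.8 -86.8 120 145.9
```

```text
t: 1.15
position: [0.3804, -0.4327, 0.2185]
orientation: [-91.8, 90.0, 143.9]
force: [-0.1, 0.1, 0.0]
width: 0.093
t: 2.15
position: [0.4784, -0.1181, 0.2186]
orientation: [-139.1, 90.0, 96.9]
force: [0.4, -0.3, -0.0]
width: 0.0927
t 2.15 pos [ 478.4 -118.1  218.6] q [ 18.  19. -14. 121.   7.  41. -34.] F [ 0.4 -0.3 -0. ] w 92.7
tool y dir -34.0 toolx [-0.  0. -1.]
turn rad 0.002 (alt -3.139) shift now-axes [ 98.6  -9.7 -31.2]  shift after turn [ 98.6  -9.8 -31.1]
```

```bash
python3 -m crank '[[100,[10,-9.7,-31.1],0],[100,[30,0,0],0],[100,[30,0,0],0],[100,[30,0,0],0],[100,[0,0,0],0],[100,[0,0,0],0]]'
python3 -c "
from h import *
shot('wrist','w1')"
python3 plan.py 487.8 -86.8 20 145.9
```

```text
t: 2.65
position: [0.4863, -0.0897, 0.1178]
orientation: [-53.3, 89.8, -177.6]
force: [0.9, 0.3, 0.2]
width: 0.0932
t 2.7 pos [487.2 -89.7 119. ] q [ 12.  28. -11. 126.  11.  27. -42.] F [-0.6  0.4  0.7] w 92.9
tool y dir -34.3 toolx [-0.001 -0.    -1.   ]
turn rad -0.003 (alt 3.138) shift now-axes [99.  -1.1 -2.8]  shift after turn [99.  -1.1 -2.8]
```

View pics/w1.png

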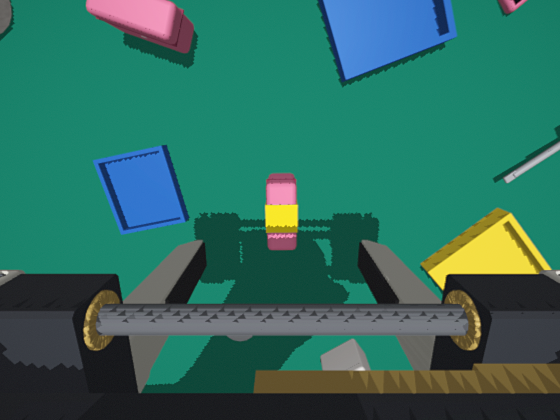

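The wrist view shows the banded case at (282,212), centred between the fingers and lined up with the pads. I'll descend and grip.

```bash
python3 -m crank '[[100,[20,-1,-2],0],[100,[25,0,0],0],[100,[25,0,0],0],[100,[20,0,0],0],[100,[9,0,0],0],[100,[0,0,0],0],[0,[0,0,0],0],[0,[0,0,0],0],[0,[0,0,0],0],[0,[0,0,0],0],[0,[0,0,0],0],[0,[0,0,0],0]]' 15
python3 -m crank '[[0,[0,0,0],0],[0,[0,0,0],0],[0,[0,0,0],0]]'
python3 plan.py 487.8 -86.8 20 145.9
```

```text
t: 3.7
position: [0.488, -0.0865, 0.0201]
orientation: [117.9, 90.0, -6.3]
force: [-0.5, -0.3, 0.0]
width: 0.0576
t: 3.95
position: [0.4877, -0.0864, 0.0196]
orientation: [-51.1, 90.0, -175.3]
force: [-0.0, 0.1, -0.2]
width: 0.0377
t 3.95 pos [487.7 -86.4  19.6] q [  7.  38.  -5. 130.  15.  13. -46.] F [-0.   0.1 -0.2] w 37.7
tool y dir -34.2 toolx [-0. -0. -1.]
turn rad -0.002 (alt 3.140) shift now-axes [-0.4  0.3  0.3]  shift after turn [-0.4  0.3  0.3]
```

Fingers are slow (~80 mm/s); keep closing.

```bash
python3 -m crank '[[0,[0,0,0],0],[0,[0,0,0],0],[0,[0,0,0],0],[0,[0,0,0],0],[0,[0,0,0],0]]'
python3 plan.py 622.7 -269.4 120 98
```

```text
t: 4.37
position: [0.4877, -0.0864, 0.0196]
orientation: [-54.6, 90.0, -178.8]
force: [-0.4, 0.1, -1.1]
width: 0.0251
t 4.37 pos [487.7 -86.4  19.6] q [  7.  38.  -5. 130.  15.  13. -46.] F [-0.4  0.1 -1.1] w 25.1
tool y dir -34.2 toolx [-0. -0. -1.]
turn rad 0.834 (alt -2.307) shift now-axes [-100.5  214.5   75.4]  shift after turn [-100.5  200.  -108.2]
```

```bash
python3 -m crank '[[0,[-8,0,0],0],[0,[-20,0,0],0],[0,[-25,0,0],0],[0,[-25,0,0],0],[0,[-12,0,0],0],[0,[0,0,0],-0.104],[0,[0,0,0],-0.104],[0,[0,0,0],-0.104],[0,[0,0,0],-0.104],[0,[0,0,0],-0.104],[0,[0,0,0],-0.104],[0,[0,0,0],-0.104]]'
python3 plan.py 622.7 -269.4 110 7.6
```

```text
t: 5.37
position: [0.4876, -0.0867, 0.1102]
orientation: [4.9, 90.0, -77.3]
force: [-0.6, 0.0, -0.4]
width: 0.0249
t 5.37 pos [487.6 -86.7 110.2] q [ 20.  30. -23. 126.  24.  28. -14.] F [-0.6  0.  -0.4] w 24.9
tool y dir 7.8 toolx [ 0.    -0.001 -1.   ]
turn rad 0.003 (alt -3.138) shift now-axes [  0.3 109.1 199.4]  shift after turn [  0.3 109.8 199. ]
```

```bash
python3 -m crank '[[0,[0,10.9,19.9],0],[0,[0,10.9,19.9],0],[0,[0,10.9,19.9],0],[0,[0,10.9,19.9],0],[0,[0,10.9,19.9],0],[0,[0,10.9,19.9],0],[0,[0,10.9,19.9],0],[0,[0,10.9,19.9],0],[0,[0,10.9,19.9],0],[0,[0,10.9,19.9],0],[0,[0,0,0],0],[0,[0,0,0],0]]'
python3 plan.py 622.7 -269.4 25 7.6
```

```text
t: 6.37
position: [0.6216, -0.2706, 0.1096]
orientation: [-73.2, 90.0, -155.8]
force: [0.0, 0.2, -0.8]
width: 0.0247
t 6.37 pos [ 621.6 -270.6  109.6] q [ 34.  40. -25. 102.  23.  43.   5.] F [ 0.   0.2 -0.8] w 24.7
tool y dir 7.4 toolx [-0. -0. -1.]
turn rad -0.004 (alt 3.138) shift now-axes [84.6  1.3 -1.1]  shift after turn [84.6  1.3 -1.1]
```

```bash
python3 -m crank '[[0,[20,0,0],0],[0,[22,0,0],0],[0,[20,0,0],0],[0,[12,0,0],0],[0,[6,0,0],0],[0,[3,0,0],0],[0,[1.5,0,0],0],[0,[0,0,0],0],[0,[0,0,0],0],[0,[0,0,0],0]]'
python3 plan.py 622.7 -269.4 23.6 7.6
```

```text
t: 7.2
position: [0.6222, -0.2697, 0.026]
orientation: [58.7, 89.9, -23.8]
force: [0.3, 0.5, -0.4]
width: 0.0252
t 7.2 pos [ 622.2 -269.7   26. ] q [ 32.  46. -21. 104.  27.  35.   2.] F [ 0.3  0.5 -0.4] w 25.2
tool y dir 7.5 toolx [ 0.001 -0.    -1.   ]
turn rad -0.002 (alt 3.140) shift now-axes [ 2.4  0.5 -0.2]  shift after turn [ 2.4  0.5 -0.2]
```

```bash
python3 -m crank '[[0,[1.2,0,0],0],[0,[1,0,0],0],[0,[0,0,0],0],[0,[0,0,0],0],[0,[0,0,0],0]]'
python3 plan.py 622.7 -269.4 23.6 7.6
```

```text
t: 7.62
position: [0.6221, -0.2697, 0.0235]
orientation: [47.3, 90.0, -35.2]
force: [-1.6, 0.5, 6.0]
width: 0.0249
t 7.62 pos [ 622.1 -269.7   23.5] q [ 32.  46. -21. 104.  27.  35.   1.] F [-1.6  0.5  6. ] w 24.9
tool y dir 7.5 toolx [ 0.001 -0.    -1.   ]
turn rad -0.002 (alt 3.140) shift now-axes [-0.1  0.6 -0.2]  shift after turn [-0.1  0.6 -0.2]
```

Floor contact (6 N up). Release, dwell, then lift.

```bash
python3 -m crank '[[65,[0,0,0],0],[65,[0,0,0],0],[65,[0,0,0],0],[65,[0,0,0],0],[65,[0,0,0],0],[65,[0,0,0],0],[65,[0,0,0],0],[65,[0,0,0],0]]'
python3 -m crank '[[65,[-10,0,0],0],[65,[-25,0,0],0],[65,[-30,0,0],0],[65,[-32,0,0],0],[65,[0,0,0],0],[65,[0,0,0],0]]'
python3 -c "
from h import *
shot('top','t1')"
python3 meas.py t1 | egrep 'tall|yel rim'; python3 plan.py 442.7 -277.2 120 90
cat > crop.py <<'E'
import cv2,sys
f,x0,y0,x1,y1=sys.argv[1],*map(int,sys.argv[2:6])
p=cv2.imread(f'pics/{f}.png')[y0:y1,x0:x1]; k=min(800/(x1-x0),600/(y1-y0)); cv2.imwrite(f'pics/{f}c.png',cv2.resize(p,None,fx=k,fy=k,interpolation=3))
E
python3 crop.py t1 100 110 440 330
```

```text
t: 8.28
position: [0.6218, -0.2695, 0.0228]
orientation: [-91.5, 90.0, -174.0]
force: [0.2, -0.5, -0.5]
width: 0.0601
t: 8.78
position: [0.623, -0.27, 0.1228]
orientation: [59.8, 89.8, -22.7]
force: [-0.0, 0.2, -0.7]
width: 0.0607
yel rim px [395. 195.] n 287 ctr [ 622.2 -265.4] size [92.7 98.3] ang 8.1 z [0.0146 0.0183 0.0213]
tall px [161.  85.] n 4154 ctr [861.4 301.1] size [123.2 162.6] ang 81.5 z [0.0444 0.0709 0.0739]
tall px [525.  87.] n 1035 ctr [ 850.2 -547.2] size [108.2  66. ] ang 85.4 z [0.0406 0.0977 0.1137]
tall px [ 92. 139.] n 1906 ctr [703.4 493.7] size [259.5 186.1] ang 6.0 z [0.0301 0.0308 0.0326]
tall px [433. 177.] n 3589 ctr [ 624.  -266.8] size [188.7  73.2] ang 7.9 z [0.0546 0.2488 0.2959]
tall px [ 65. 174.] n 625 ctr [651.5 518.7] size [159.8  51.9] ang 4.6 z [0.0301 0.0309 0.0328]
tall px [512. 215.] n 937 ctr [ 585.8 -525.1] size [112.   95.9] ang 4.5 z [0.0344 0.0708 0.1137]
tall px [ 39. 204.] n 185 ctr [578.1 570.7] size [24.3 57.1] ang 4.7 z [0.0301 0.0308 0.0323]
tall px [245. 248.] n 312 ctr [487.3  97.8] size [25.1 60.2] ang 37.8 z [0.0451 0.05   0.0533]
tall px [122. 262.] n 355 ctr [450.6 370.5] size [60.3 25.6] ang 67.5 z [0.0355 0.0499 0.053 ]
tall px [167. 271.] n 349 ctr [432.5 270.8] size [60.6 25.7] ang 50.5 z [0.0373 0.0499 0.0531]
tall px [ 20. 282.] n 1440 ctr [405.3 534.8] size [93.3 49.5] ang 57.4 z [0.0552 0.1647 0.1795]
tall px [410. 270.] n 286 ctr [ 442.5 -277. ] size [28.4 45.4] ang 89.8 z [0.0363 0.0444 0.048 ]
tall px [141. 311.] n 358 ctr [343.6 323.2] size [25.4 60.6] ang 6.5 z [0.0391 0.0499 0.053 ]
t 8.83 pos [ 622.  -269.8  121.1] q [ 35.  39. -25. 102.  23.  44.   5.] F [-0.6  0.6 -0.7] w 60.7
tool y dir 7.5 toolx [ 0.001 -0.001 -1.   ]
turn rad -1.440 (alt 1.702) shift now-axes [   0.9 -178.7  -16. ]  shift after turn [   0.9   -7.4 -179.3]
```

View pics/t1c.png

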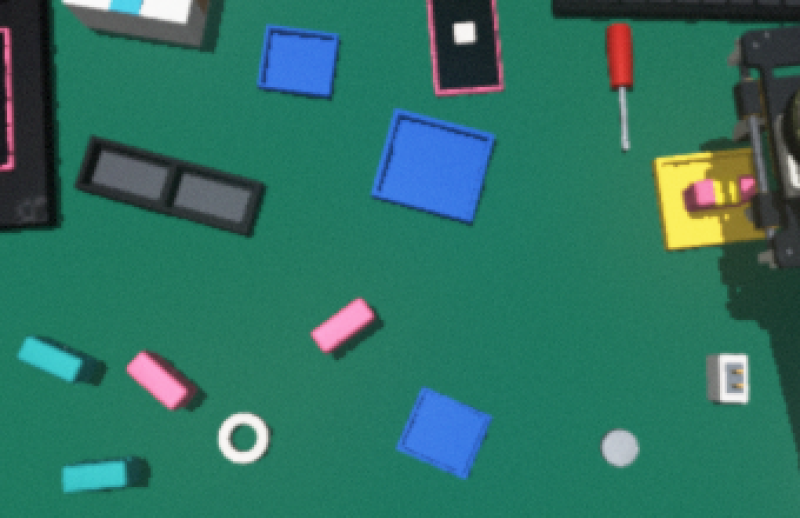

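The banded case stands in the yellow bin, and nothing else moved. Next is the charger, which is white with prongs at (410,271).

```bash
python3 -m crank '[[65,[0,0,0],-0.12],[65,[0,0,0],-0.12],[65,[0,0,0],-0.12],[65,[0,0,0],-0.12],[65,[0,0,0],-0.12],[65,[0,0,0],-0.12],[65,[0,0,0],-0.12],[65,[0,0,0],-0.12],[65,[0,0,0],-0.12],[65,[0,0,0],-0.12],[65,[0,0,0],-0.12],[65,[0,0,0],-0.12]]'
python3 -m crank '[[65,[0,-0.8,-19.9],0],[65,[0,-0.8,-19.9],0],[65,[0,-0.8,-19.9],0],[65,[0,-0.8,-19.9],0],[65,[0,-0.8,-19.9],0],[65,[0,-0.8,-19.9],0],[65,[0,-0.8,-19.9],0],[65,[0,-0.8,-19.9],0],[65,[0,-0.8,-19.9],0],[65,[0,0,0],0],[65,[0,0,0],0],[65,[0,0,0],0]]'
python3 -c "
from h import *
shot('wrist','w2')"
python3 plan.py 443 -277.2 18 90
```

```text
t: 9.83
position: [0.621, -0.2694, 0.1185]
orientation: [157.9, 89.9, 158.3]
force: [0.2, 0.3, -0.2]
width: 0.0604
t: 10.83
position: [0.4432, -0.2767, 0.1196]
orientation: [71.7, 90.0, 71.7]
force: [0.4, -0.5, 0.1]
width: 0.0606
t 10.88 pos [ 443.6 -276.6  119.7] q [ 59.  36. -48. 121.  42.  41.  72.] F [0.9 0.4 1.2] w 61.0
tool y dir 90.0 toolx [ 0.001  0.001 -1.   ]
turn rad 0.000 (alt -3.141) shift now-axes [101.7  -0.7  -0.6]  shift after turn [101.7  -0.7  -0.6]
```

View pics/w2.png

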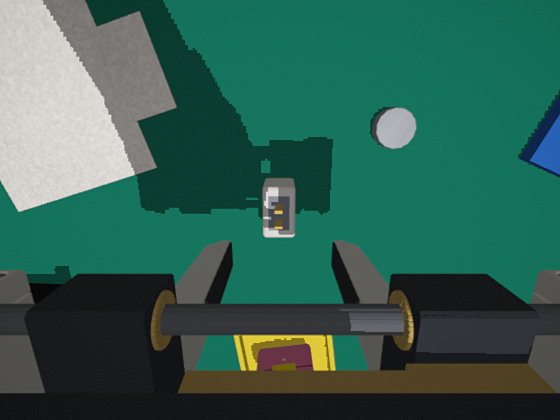

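The charger at (279,208), with its two brass prongs, is centred and aligned with the jaws. I'll descend and grip.

```bash
python3 -m crank '[[65,[20,-0.5,0],0],[65,[25,0,0],0],[65,[25,0,0],0],[65,[18,0,0],0],[65,[10,0,0],0],[65,[4,0,0],0],[65,[0,0,0],0],[65,[0,0,0],0],[0,[0,0,0],0],[0,[0,0,0],0],[0,[0,0,0],0],[0,[0,0,0],0]]' 15
python3 -m crank '[[0,[0,0,0],0],[0,[0,0,0],0],[0,[0,0,0],0],[0,[0,0,0],0],[0,[0,0,0],0],[0,[0,0,0],0]]'
python3 plan.py 650.5 13.3 110 75.8
```

```text
t: 11.88
position: [0.4429, -0.2775, 0.0184]
orientation: [-41.7, 90.0, -41.7]
force: [1.1, 0.9, -0.5]
width: 0.0382
t: 12.38
position: [0.4428, -0.2775, 0.0182]
orientation: [-79.9, 90.0, -79.9]
force: [-1.2, -1.5, 5.0]
width: 0.0278
t 12.38 pos [ 442.8 -277.5   18.2] q [ 51.  44. -38. 125.  57.  30.  60.] F [-1.2 -1.5  5. ] w 27.8
tool y dir 90.0 toolx [ 0.    -0.001 -1.   ]
turn rad 0.248 (alt -2.894) shift now-axes [-92.  290.7 207.7]  shift after turn [-92.  332.8 130.1]
```

```bash
python3 -m crank '[[0,[-8,0,0],0],[0,[-20,0,0],0],[0,[-25,0,0],0],[0,[-25,0,0],0],[0,[-14,0,0],0],[0,[0,0,0],0.083],[0,[0,0,0],0.083],[0,[0,0,0],0.082],[0,[0,0,0],0],[0,[0,0,0],0]]'
python3 plan.py 650.5 13.3 110 75.8
```

```text
t: 13.22
position: [0.4426, -0.2771, 0.1102]
orientation: [-116.2, 90.0, -130.3]
force: [-1.1, 1.2, -0.9]
width: 0.0279
t 13.22 pos [ 442.6 -277.1  110.2] q [ 56.  36. -44. 122.  41.  38.  60.] F [-1.1  1.2 -0.9] w 27.9
tool y dir 76.0 toolx [-0. -0. -1.]
turn rad 0.003 (alt -3.139) shift now-axes [1.000e-01 3.321e+02 1.312e+02]  shift after turn [1.000e-01 3.325e+02 1.303e+02]
```

```bash
python3 -m crank '[[0,[0,20,8],0],[0,[0,36,14],0],[0,[0,36,14],0],[0,[0,36,14],0],[0,[0,36,14],0],[0,[0,36,14],0],[0,[0,36,14],0],[0,[0,36,14],0],[0,[0,36,14],0],[0,[0,24.4,10.8],0],[0,[0,0,0],0],[0,[0,0,0],0]]'
python3 -m crank '[[0,[0,0,0],0],[0,[0,0,0],0]]'
python3 plan.py 650.5 13.3 22.4 75.8
```

```text
t: 14.22
position: [0.6511, 0.0151, 0.1095]
orientation: [135.5, 89.9, 121.6]
force: [-1.1, -0.4, -1.4]
width: 0.0275
t: 14.38
position: [0.6501, 0.0112, 0.1095]
orientation: [-130.1, 89.9, -144.3]
force: [0.6, -0.9, -1.4]
width: 0.0278
t 14.38 pos [650.1  11.2 109.5] q [ 20.  42. -42. 105.  38.  47.  35.] F [ 0.6 -0.9 -1.4] w 27.8
tool y dir 75.8 toolx [-0.001 -0.001 -1.   ]
turn rad -0.000 (alt 3.141) shift now-axes [87.1  2.2 -0.1]  shift after turn [87.1  2.2 -0.1]
```

```bash
python3 -m crank '[[0,[20,2,0],0],[0,[22,0,0],0],[0,[20,0,0],0],[0,[12,0,0],0],[0,[6,0,0],0],[0,[3,0,0],0],[0,[2,0,0],0],[0,[0,0,0],0],[0,[0,0,0],0],[0,[0,0,0],0],[0,[0,0,0],0]]'
python3 plan.py 650.5 13.3 22.2 75.8
```

```text
t: 15.3
position: [0.6519, 0.0149, 0.0256]
orientation: [11.9, 89.9, -2.3]
force: [-0.6, 0.4, -0.6]
width: 0.0281
t 15.3 pos [651.9  14.9  25.6] q [ 17.  48. -37. 107.  44.  40.  29.] F [-0.6  0.4 -0.6] w 28.1
tool y dir 75.8 toolx [ 0.001 -0.    -1.   ]
turn rad 0.000 (alt -3.142) shift now-axes [ 3.4 -1.9 -0.9]  shift after turn [ 3.4 -1.9 -0.9]
```

```bash
python3 -m crank '[[0,[1.5,0,0],0],[0,[1,0,0],0],[0,[0.8,0,0],0],[0,[0,0,0],0],[0,[0,0,0],0],[0,[0,0,0],0]]'
python3 plan.py
```

```text
t: 15.8
position: [0.6516, 0.0148, 0.0222]
orientation: [-37.0, 90.0, -51.2]
force: [-1.5, -0.3, 5.5]
width: 0.0279
t 15.8 pos [651.6  14.8  22.2] q [ 16.  48. -36. 107.  44.  39.  29.] F [-1.5 -0.3  5.5] w 27.9
tool y dir 75.8 toolx [ 0. -0. -1.]
```

Contact. Release, lift.

```bash
python3 -m crank '[[65,[0,0,0],0],[65,[0,0,0],0],[65,[0,0,0],0],[65,[0,0,0],0],[65,[0,0,0],0],[65,[0,0,0],0],[65,[0,0,0],0],[65,[0,0,0],0]]'
python3 -m crank '[[65,[-10,0,0],0],[65,[-25,0,0],0],[65,[-30,0,0],0],[65,[-32,0,0],0],[65,[0,0,0],0],[65,[0,0,0],0]]'
python3 plan.py 487.6 97.7 120 38.5
```

```text
t: 16.47
position: [0.6515, 0.0148, 0.0215]
orientation: [-143.5, 90.0, -157.7]
force: [-0.3, 0.8, -0.4]
width: 0.0601
t: 16.97
position: [0.6526, 0.015, 0.1211]
orientation: [15.0, 89.8, 0.8]
force: [0.2, 0.4, -0.8]
width: 0.0604
t 16.97 pos [652.6  15.  121.1] q [ 20.  42. -42. 105.  37.  48.  35.] F [ 0.2  0.4 -0.8] w 60.4
tool y dir 75.8 toolx [ 0.004  0.    -1.   ]
turn rad 0.651 (alt -2.491) shift now-axes [   0.5   39.6 -180.3]  shift after turn [   0.5  -77.7 -167.5]
```

```bash
python3 -m crank '[[65,[0,0,0],0.108],[65,[0,0,0],0.108],[65,[0,0,0],0.108],[65,[0,0,0],0.109],[65,[0,0,0],0.109],[65,[0,0,0],0.109],[65,[0,-15.5,-33.5],0],[65,[0,-15.5,-33.5],0],[65,[0,-15.5,-33.5],0],[65,[0,-15.5,-33.5],0],[65,[0,-15.5,-33.5],0],[65,[0,0,0],0]]'
python3 -m crank '[[65,[0,0,0],0],[65,[0,0,0],0]]'
python3 -c "
from h import *
shot('wrist','w3')"
python3 plan.py 487.6 97.7 20 38.5
```

```text
t: 17.97
position: [0.4798, 0.0999, 0.1182]
orientation: [-118.5, 89.7, -169.7]
force: [-0.4, -0.6, -0.2]
width: 0.0601
t: 18.13
position: [0.487, 0.0975, 0.1184]
orientation: [-51.8, 90.0, -103.2]
force: [-0.6, -0.8, 0.0]
width: 0.0605
t 18.18 pos [487.5  97.3 118.3] q [  5.  31. -32. 125.  30.  32. -11.] F [ 0.7 -0.3  0.1] w 60.7
tool y dir 38.5 toolx [ 0. -0. -1.]
turn rad -0.001 (alt 3.141) shift now-axes [98.3  0.4 -0.3]  shift after turn [98.3  0.4 -0.3]
```

View pics/w3.png

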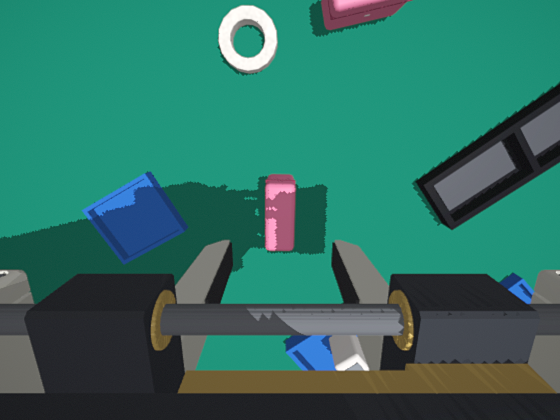

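The plain pink case at (280,213) is centred and has no band. I'll descend and grip.

```bash
python3 -m crank '[[65,[20,0,0],0],[65,[25,0,0],0],[65,[25,0,0],0],[65,[18,0,0],0],[65,[8,0,0],0],[65,[2,0,0],0],[65,[0,0,0],0],[65,[0,0,0],0],[0,[0,0,0],0],[0,[0,0,0],0],[0,[0,0,0],0],[0,[0,0,0],0]]' 15
python3 -m crank '[[0,[0,0,0],0],[0,[0,0,0],0],[0,[0,0,0],0],[0,[0,0,0],0],[0,[0,0,0],0],[0,[0,0,0],0]]'
python3 plan.py 613.9 234 110 -14.5
```

```text
t: 19.18
position: [0.4869, 0.0976, 0.0211]
orientation: [63.4, 89.9, 11.8]
force: [0.4, 0.8, 0.4]
width: 0.0383
t: 19.68
position: [0.4866, 0.0976, 0.0208]
orientation: [-8.7, 90.0, -60.2]
force: [0.3, -0.9, 5.9]
width: 0.0253
t 19.68 pos [486.6  97.6  20.8] q [ -4.  39. -19. 129.  42.  18. -22.] F [ 0.3 -0.9  5.9] w 25.3
tool y dir 38.5 toolx [ 0. -0. -1.]
turn rad 0.925 (alt -2.216) shift now-axes [-89.3 184.5 -27.5]  shift after turn [ -89.3   89.1 -163.9]
```

```bash
python3 -m crank '[[0,[-8,0,0],0],[0,[-25,0,0],0],[0,[-30,0,0],0],[0,[-26,0,0],0],[0,[0,0,0],0.1155],[0,[0,0,0],0.1155],[0,[0,0,0],0.1155],[0,[0,0,0],0.1155],[0,[0,0,0],0.1155],[0,[0,0,0],0.1155],[0,[0,0,0],0.116],[0,[0,0,0],0.116]]'
python3 -m crank '[[0,[0,5,-9],0],[0,[0,12,-22],0],[0,[0,12,-22],0],[0,[0,12,-22],0],[0,[0,12,-22],0],[0,[0,12,-22],0],[0,[0,12,-22],0],[0,[0,12.1,-22.9],0],[0,[0,0,0],0],[0,[0,0,0],0],[0,[0,0,0],0]]'
python3 plan.py 613.9 234 25 -14.5
```

```text
t: 20.68
position: [0.4864, 0.0979, 0.11]
orientation: [-132.1, 90.0, 123.1]
force: [-0.3, 0.5, -0.5]
width: 0.0247
t: 21.6
position: [0.6132, 0.2338, 0.1093]
orientation: [-55.3, 89.9, -159.6]
force: [0.2, 0.3, -1.2]
width: 0.025
t 21.6 pos [613.2 233.8 109.3] q [-15.  38. -16. 105.  16.  39. -55.] F [ 0.2  0.3 -1.2] w 25.0
tool y dir -14.4 toolx [-0.001 -0.    -1.   ]
turn rad 0.002 (alt -3.139) shift now-axes [84.3  0.7 -0.4]  shift after turn [84.3  0.7 -0.4]
```

```bash
python3 -m crank '[[0,[20,0.5,0],0],[0,[22,0,0],0],[0,[18,0,0],0],[0,[10,0,0],0],[0,[6,0,0],0],[0,[4,0,0],0],[0,[2,0,0],0],[0,[0,0,0],0],[0,[0,0,0],0],[0,[0,0,0],0]]'
python3 plan.py 613.9 234 24.8 -14.5
```

```text
t: 22.43
position: [0.6148, 0.2341, 0.0284]
orientation: [128.2, 89.9, 23.7]
force: [-0.2, -0.0, -0.7]
width: 0.0252
t 22.43 pos [614.8 234.1  28.4] q [-17.  44. -14. 108.  18.  31. -57.] F [-0.2 -0.  -0.7] w 25.2
tool y dir -14.5 toolx [ 0.001  0.    -1.   ]
turn rad 0.000 (alt -3.142) shift now-axes [ 3.6 -0.8  0.3]  shift after turn [ 3.6 -0.8  0.3]
```

```bash
python3 -m crank '[[0,[1.5,-0.5,0],0],[0,[1.3,0,0],0],[0,[0.9,0,0],0],[0,[0,0,0],0],[0,[0,0,0],0],[0,[0,0,0],0]]'
python3 plan.py
```

```text
t: 22.93
position: [0.614, 0.2342, 0.0248]
orientation: [112.2, 90.0, 7.7]
force: [-2.1, -1.1, 8.1]
width: 0.0249
t 22.93 pos [614.  234.2  24.8] q [-17.  44. -13. 108.  19.  30. -58.] F [-2.1 -1.1  8.1] w 24.9
tool y dir -14.5 toolx [ 0.001  0.    -1.   ]
```

```bash
python3 -m crank '[[60,[0,0,0],0],[60,[0,0,0],0],[60,[0,0,0],0],[60,[0,0,0],0],[60,[0,0,0],0],[60,[0,0,0],0],[60,[0,0,0],0],[60,[0,0,0],0]]'
python3 -m crank '[[60,[-10,0,0],0],[60,[-25,0,0],0],[60,[-30,0,0],0],[60,[-32,0,0],0],[60,[0,0,0],0],[60,[0,0,0],0]]'
python3 -c "
from h import *
shot('wrist','w4')"
python3 plan.py 433 270.7 120 140.4
```

```text
t: 23.6
position: [0.6139, 0.2341, 0.0238]
orientation: [-58.1, 90.0, -162.5]
force: [-0.8, 0.1, 0.7]
width: 0.0562
t: 24.1
position: [0.615, 0.2345, 0.1236]
orientation: [127.1, 89.8, 22.6]
force: [-0.5, 0.8, -0.8]
width: 0.0557
t 24.15 pos [614.2 234.  122. ] q [-15.  37. -17. 105.  15.  40. -55.] F [-0.2 -0.2 -0. ] w 55.6
tool y dir -14.5 toolx [ 0.002  0.    -1.   ]
turn rad 0.438 (alt -2.704) shift now-axes [   1.7 -184.6    9.8]  shift after turn [   1.7 -163.    87.2]
```

View pics/w4.png

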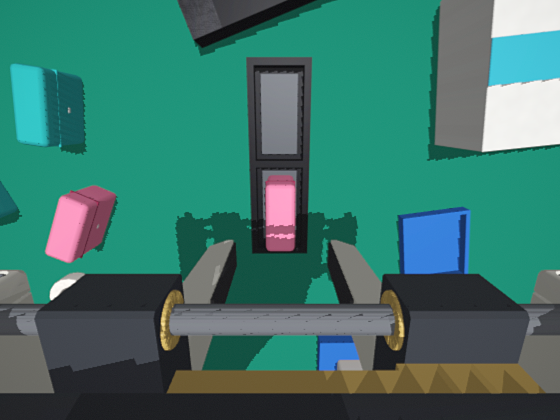

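The first plain case stands centred in its cell at (281,212). Next is the last plain case, seen here at (80,225); in the top view it was at (167,271).

```bash
python3 -m crank '[[60,[0,0,0],0.1095],[60,[0,0,0],0.1095],[60,[0,0,0],0.1095],[60,[0,0,0],0.1095],[60,[0,-23.3,12.5],0],[60,[0,-23.3,12.5],0],[60,[0,-23.3,12.5],0],[60,[0,-23.3,12.5],0],[60,[0,-23.3,12.5],0],[60,[0,-23.3,12.4],0],[60,[0,-23.3,12.4],0],[60,[0,0,0],0]]'
python3 -m crank '[[60,[0,0,0],0],[60,[0,0,0],0]]'
python3 -c "
from h import *
shot('wrist','w5')"
python3 plan.py 433 270.7 20 140.4
```

```text
t: 25.15
position: [0.4268, 0.2709, 0.1199]
orientation: [-25.6, 89.7, -155.0]
force: [-0.4, -1.0, -0.4]
width: 0.0555
t: 25.32
position: [0.4329, 0.2706, 0.1204]
orientation: [9.5, 90.0, -120.1]
force: [0.4, 0.0, -0.5]
width: 0.0558
t 25.37 pos [433.4 270.5 120.5] q [-32.  28.  -9. 124.   9.  28. -87.] F [0.2 0.5 0.1] w 55.6
tool y dir -39.6 toolx [-0. -0. -1.]
turn rad -0.001 (alt 3.141) shift now-axes [ 1.005e+02 -5.000e-01  1.000e-01]  shift after turn [ 1.005e+02 -5.000e-01  1.000e-01]
```

View pics/w5.png

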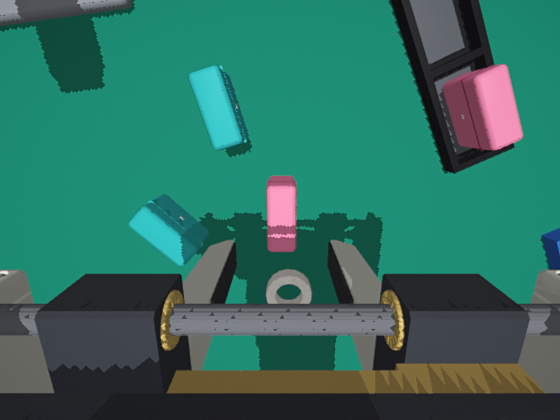

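The plain pink case at (282,213) is centred, and the turquoise look-alikes at (218,108) and (170,230) are clear of the fingers. I'll descend and grip.

```bash
python3 -m crank '[[60,[20,-0.5,0],0],[60,[25,0,0],0],[60,[25,0,0],0],[60,[18,0,0],0],[60,[9,0,0],0],[60,[3,0,0],0],[60,[0,0,0],0],[60,[0,0,0],0],[0,[0,0,0],0],[0,[0,0,0],0],[0,[0,0,0],0],[0,[0,0,0],0]]' 15
python3 -m crank '[[0,[0,0,0],0],[0,[0,0,0],0],[0,[0,0,0],0],[0,[0,0,0],0],[0,[0,0,0],0],[0,[0,0,0],0]]'
python3 plan.py 635.4 317.3 110 -14.5
```

```text
t: 26.37
position: [0.4325, 0.2712, 0.0215]
orientation: [167.2, 89.9, 37.6]
force: [0.3, -0.2, 0.1]
width: 0.034
t: 26.87
position: [0.4323, 0.2712, 0.0212]
orientation: [161.2, 90.0, 31.6]
force: [-0.5, -0.6, 6.0]
width: 0.0245
t 26.87 pos [432.3 271.2  21.2] q [-35.  38.  -5. 128.  12.  14. -90.] F [-0.5 -0.6  6. ] w 24.5
tool y dir -39.6 toolx [ 0.  0. -1.]
turn rad -0.438 (alt 2.704) shift now-axes [ -88.7  127.1 -165. ]  shift after turn [-88.7 185.1 -95.5]
```

```bash
python3 -m crank '[[0,[-8,0,0],0],[0,[-25,0,0],0],[0,[-30,0,0],0],[0,[-26,0,0],0],[0,[0,0,0],-0.1095],[0,[0,0,0],-0.1095],[0,[0,0,0],-0.1095],[0,[0,0,0],-0.1095],[0,[0,0,0],0]]'
python3 -m crank '[[0,[0,10,-5],0],[0,[0,25,-13],0],[0,[0,25,-13],0],[0,[0,25,-13],0],[0,[0,25,-13],0],[0,[0,25,-13],0],[0,[0,25,-13],0],[0,[0,25,-12.5],0],[0,[0,0,0],0],[0,[0,0,0],0],[0,[0,0,0],0]]'
python3 plan.py 635.4 317.3 25 -14.5
```

```text
t: 27.62
position: [0.4321, 0.2707, 0.1103]
orientation: [9.2, 90.0, -95.0]
force: [0.5, -0.3, -1.3]
width: 0.0252
t: 28.53
position: [0.6345, 0.317, 0.1094]
orientation: [-54.6, 89.9, -159.2]
force: [0.1, 0.1, -0.5]
width: 0.025
t 28.53 pos [634.5 317.  109.4] q [-21.  41. -17.  98.  16.  44. -60.] F [ 0.1  0.1 -0.5] w 25.0
tool y dir -14.6 toolx [-0.001 -0.001 -1.   ]
turn rad -0.002 (alt 3.140) shift now-axes [84.4  0.9 -0.6]  shift after turn [84.4  0.9 -0.6]
```

```bash
python3 -m crank '[[0,[20,0.5,0],0],[0,[22,0,0],0],[0,[18,0,0],0],[0,[10,0,0],0],[0,[6,0,0],0],[0,[4,0,0],0],[0,[2,0,0],0],[0,[0,0,0],0],[0,[0,0,0],0],[0,[0,0,0],0]]'
python3 plan.py 635.4 317.3 25.2 -14.5
```

```text
t: 29.37
position: [0.6361, 0.3173, 0.0287]
orientation: [135.6, 89.9, 31.1]
force: [-0.3, 0.9, -0.6]
width: 0.0251
t 29.37 pos [636.1 317.3  28.7] q [-22.  46. -15. 100.  18.  36. -62.] F [-0.3  0.9 -0.6] w 25.1
tool y dir -14.5 toolx [ 0.001  0.001 -1.   ]
turn rad -0.000 (alt 3.142) shift now-axes [ 3.5 -0.6  0.2]  shift after turn [ 3.5 -0.6  0.2]
```

```bash
python3 -m crank '[[0,[1.5,-0.5,0],0],[0,[1.2,0,0],0],[0,[0.9,0,0],0],[0,[0,0,0],0],[0,[0,0,0],0],[0,[0,0,0],0]]'
python3 plan.py
```

```text
t: 29.87
position: [0.6353, 0.3173, 0.0253]
orientation: [116.6, 90.0, 12.1]
force: [-2.4, -1.0, 7.9]
width: 0.0247
t 29.87 pos [635.3 317.3  25.3] q [-22.  47. -15. 100.  18.  36. -62.] F [-2.4 -1.   7.9] w 24.7
tool y dir -14.5 toolx [ 0.001  0.    -1.   ]
```

```bash
python3 -m crank '[[60,[0,0,0],0],[60,[0,0,0],0],[60,[0,0,0],0],[60,[0,0,0],0],[60,[0,0,0],0],[60,[0,0,0],0],[60,[0,0,0],0],[60,[0,0,0],0]]'
python3 -m crank '[[60,[-10,0,0],0],[60,[-25,0,0],0],[60,[-30,0,0],0],[60,[-32,0,0],0],[60,[-20,-30,0],0],[60,[-20,-30,0],0],[60,[0,-30,0],0],[60,[0,-30,0],0],[60,[0,-30,0],0],[60,[0,0,0],0],[60,[0,0,0],0],[60,[0,0,0],0]]'
python3 -c "
from h import *
shot('top','t9');shot('scene','s9')"
python3 plan.py; for f in t9 s9; do echo $f;python3 meas.py $f | egrep 'tall|rim|charger|148'; done
```

```text
t: 30.53
position: [0.6352, 0.3172, 0.0242]
orientation: [-62.1, 90.0, -166.6]
force: [-0.5, 0.1, 0.2]
width: 0.0556
t: 31.53
position: [0.4908, 0.3548, 0.162]
orientation: [117.2, 89.9, 12.7]
force: [-0.4, -1.0, 0.0]
width: 0.0554
t 31.63 pos [491.3 354.3 161.5] q [-29.  31. -18. 110.  14.  41. -70.] F [0.1 0.6 0.3] w 56.0
tool y dir -14.6 toolx [ 0.001 -0.    -1.   ]
t9
blue px [226. 136.] n 837 ctr [756.8 152.4] size [74.1 65.3] ang 84.0 z [0.0015 0.0045 0.0148]
blue rim px [219. 122.] n 20 ctr [789.5 169. ] size [ 4.8 31.1] ang 5.7 z [0.0138 0.0147 0.0164]
blue rim px [240. 129.] n 31 ctr [769.1 118.4] size [39.5 16.9] ang 22.8 z [0.0138 0.0148 0.0168]
blue rim px [215. 142.] n 38 ctr [740.6 179.3] size [56.2 27. ] ang 38.5 z [0.0136 0.0148 0.0168]
blue rim px [239. 145.] n 11 ctr [732.4 119.3] size [20.2  2.4] ang 1.6 z [0.0142 0.0148 0.0162]
blue rim px [284. 181.] n 331 ctr [650.  13.] size [102.8  92.5] ang 75.8 z [0.0151 0.0186 0.0216]
blue rim px [299. 299.] n 64 ctr [376.5 -21.2] size [32.2 65.7] ang 62.2 z [0.0136 0.0145 0.0165]
yel rim px [402. 194.] n 394 ctr [ 622.5 -2
[... 1983 characters left out ...]
g 74.7 z [0.1849 0.2713 0.2918]
tall px [188. 157.] n 255 ctr [ 624.4 -270.4] size [28.3 62.7] ang 7.0 z [0.0318 0.0482 0.053 ]
tall px [242. 219.] n 349 ctr [651.4  17.3] size [30.1 46.5] ang 76.5 z [0.0321 0.0451 0.0565]
tall px [464. 234.] n 522 ctr [345.1 323.2] size [27.2 60. ] ang 4.0 z [0.0317 0.0464 0.0494]
tall px [330. 274.] n 614 ctr [616.3 234.9] size [61.6 25.7] ang 76.9 z [0.0326 0.0512 0.0534]
tall px [456. 276.] n 662 ctr [451.5 371.1] size [60.4 27.1] ang 65.9 z [0.0325 0.0474 0.0497]
tall px [357. 311.] n 801 ctr [636.7 315.8] size [61.1 25.1] ang 76.0 z [0.0331 0.0514 0.0536]
tall px [231. 381.] n 10517 ctr [860.9 301.4] size [123.3 160.3] ang 81.5 z [0.0666 0.0687 0.0704]
```

View pics/t9.png

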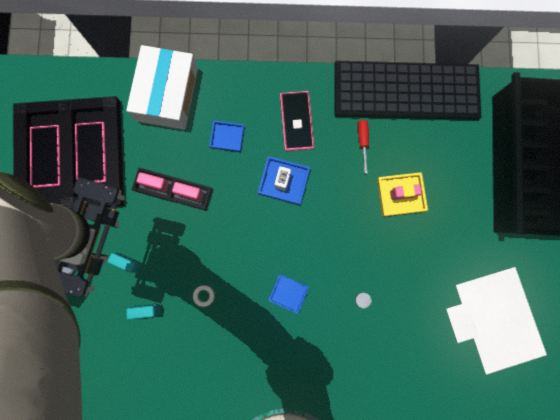

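View pics/s9.png

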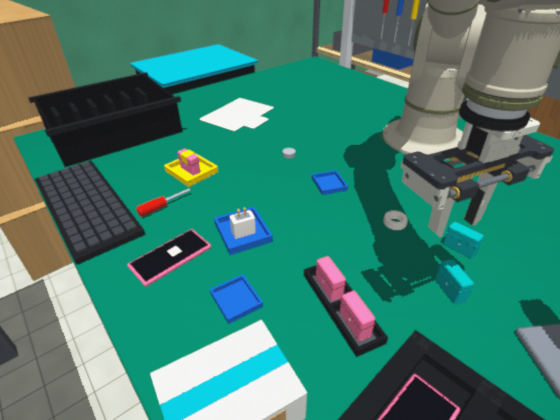

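Both views show every part upright in its place: the banded case at (405,191), the charger at (283,178), and the plain cases at (151,181) and (186,190). Tops are at 54 mm for the cases and about 48 mm for the charger. All are within about 4 mm of their targets, and the phone hasn't moved.

```bash
python3 -c "
from rig import manip
print(manip.sign_off())"
```

```text
the job is handed in; nothing more can be done
None
```

The sort is finished and handed in at about 32 s of the 112 s allowed. No verdict is reported. The banded case went into the yellow bin before anything else moved. The charger then went into the largest of the three blue bins, and the two plain cases into the tray, one per cell. I lowered each one until the wrist force showed floor contact (5.5–8 N), then released it.

The last top and scene views showed all four upright, with their tops at the height of parts standing on the 4 mm floors. Each case was about 1–3 mm off centre and the charger about 4 mm. The phone was where it started, by eye in both pictures, and the gripper was clear at a tool height of 161 mm. None of my checks failed; the two views agreed within about 1–2 mm.

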